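# Scrub the leaning stone-washing pot with its long brush

## Task

Take the long washing brush from its rack and scrub out the leaning steel pot: three full strokes, each going down until the bristles press on the sieve inside with a few newtons for a moment, then up until the tip is near the pot's mouth. Then hang the brush upright in its rack again, collar resting on the fork, and let go. Never press hard on the sieve (its limit is 15 N), and leave the other things on the desk where they are.

Things in the scene. Friction and masses are not known exactly. Their poses are not given: they have to be found in the camera images.
- pot: round open steel pot, 72 mm outside and 64 mm inside diameter, 125 mm long, fixed in a dark steel rest so that its axis leans 30 degrees from vertical, mouth towards the robot (rest yaw up to 0.4 rad either way). Origin: centre of the outer underside of its bottom; z along the leaning axis from bottom to mouth, y horizontal
- pot_mouth (a point): centre of the pot's mouth plane, 125 mm up its axis; axes as the pot's. Deep inside, filling the bore square to the axis, is a flat aluminium sieve plate (not listed), its upper face 69 to 105 mm below this plane: the depth differs each time and is not measured, find it by touch. The sieve is jammed and does not give way under 15 N
- rack: fixed brush rack: steel foot 110 x 100 mm, a post at its +x side (x 46 to 58 mm), and on it a level aluminium fork plate 6 mm thick, 52 mm wide. Origin: right under the brush's place, at the foot's underside; z up
- rack_seat (a point): the brush's place on the fork: slot centre, on the fork's upper face, 160 mm above the rack's origin; axes as the rack's. The slot runs along x, 18 mm wide, closed at x +10 mm, open at x -34 mm (robot's side). The two prongs have a lip 5 mm high at their free ends (x -30 to -34 mm): lift the brush 6 mm or more before sliding it out or in along x
- brush: long washing brush, 203 mm, 0.1 to 0.17 kg, hanging upright in the fork by its collar. Origin: on its axis at the collar's underside (it hangs at rack_seat); z up along the axis. Collar 28 mm diameter, z 0 to 6 mm; square wooden handle 22 x 22 mm, z 6 to 81 mm, sides along x and y (yaw varies); shaft 9 mm diameter, z 0 to -60 mm; round bristle head 30 mm diameter, z -60 to -122 mm
- brush_tip (a point): free end of the bristle head, on the brush's axis 122 mm below the brush's origin; axes as the brush's. The head is springy along the axis: it gives 1 mm per 1.2 N, up to 10 mm (12 N), then it is hard
- loupe: bystander: folding loupe, black barrel 28 mm diameter, 22 mm high, with steel cover plate; origin under the barrel
- tweezers: bystander: steel tweezers 160 mm long, lying flat; origin near the middle, x along them
- stone_tray: bystander: white divided tray 100 x 70 x 22 mm; origin under its centre
- spirit_bottle: bystander: amber bottle 56 mm diameter, 130 mm high; origin under its centre
- paste_jar: bystander: white jar 64 mm diameter, 60 mm high; origin under its centre
- mug: bystander: white mug 76 mm diameter, 85 mm high, handle at +y; origin under its centre
- dust_brush: bystander: flat hand brush 170 mm long lying on the desk; origin under its middle, x along it
Not all that is in view belongs to the job. Leave any turquoise look-alike of the rack alone. What is shaped like the brush but blue or green is not meant.

How it is judged:
By the outcome, as a careful person would: the job done as asked, in the order asked, and still so for the second after the job is handed in, with the robot touching nothing.
It also fails if it takes over 67 s, if anything falls off the work surface, if the arm or the gripper's body presses on something with over 40 N, if the wrist force passes 120 N, or if a joint passes its speed limit or range.

## Robot

A 7-joint arm with a two-finger parallel gripper is mounted at the origin on the work surface. World frame = base frame: x ahead of the robot, y to its left, z up, the work surface at z = 0. Lengths are in m, angles in rad, forces in N, time in s.
With the tool pointing down it reaches from about 0.4 to 0.85 m from the base axis. Payload 10.4 kg.
Tool frame: the origin (TCP) lies midway between the tips of the shut fingers; the grasp point (between the pads) lies r.grip_point_offset behind it (r.grip_point_offset is the distance from the TCP to the grasp point, in m); z points along the fingers, y is the line along which they close (so a half turn about z gives the same grasp; the last joint's range is limited). The gripper opens to 87 mm and grips with 3 to 60 N. Pads are 19 mm wide; open, the fingers measure 117 mm over their backs; the gripper's body (75 mm by 190 mm) begins 51 mm behind the grasp point.
Start: joints at [1.214, 0.332, -0.065, 1.46, 0.022, 1.35, -0.088], TCP at [0.205, -0.591, 0.223] pointing down, gripper open.
Joint ranges: [-2.6, 2.6], [-0.5, 2.12], [-1.47, 1.34], [0.16, 2.42], [-1.27, 4.41], [0.06, 2.06], [-2.6, 2.6]. Speed limits (rad/s): [2.22, 2.22, 2.79, 2.79, 3.14, 3.14, 3.14].

## Interface

Orientations are given as a unit quaternion [x, y, z, w].
In Python, from bench import r gives the robot as it stands.
- The arm moves only by the tool play_rows, never from a script. Its arguments are lists of equal length, an entry for each row: "claw": the closure, from 0 (fully open) to 1 (shut); "delta_pos": the shift along the tool's x, y, z scaled (see below), a list of three; "delta_rot": the turn, a rotation vector about the tool's x, y, z scaled (see below), a list of three. A call has 1 to 8 rows; each row shifts and turns the commanded pose from where the row before left it, along the tool's axes as they then stand; what a row does not reach is not made up. The controller multiplies each number of a shift by 200 mm and each number of a turn by pi rad. A row lasts 1/10 s, in which the tool goes at most 50 mm and 8.59 degrees, less where a joint would pass 70% of its speed; a pose out of reach is approached as far as the arm can. A call with a number of a shift or a turn outside -1 to 1 is refused whole. A call with a gripper value outside its range is refused whole. The fingers move at their own pace and stop on an object; "squeeze" is the grip in N (left out, the last holds). Time passes only in rows, so rows that do not move let the fingers close. It gives the time, the measured TCP pose, the force, the opening and the grip force at its end, in the units of the state.
- r.read_state(): the state, without advancing time (a new reading comes with each control period).
- r.camera(name): name is "scene" or "side" or "wrist"; returns a dict with "pixels" (400x640x3 uint8, red, green, blue), "camera_matrix" (3x3 intrinsics, pixels), "D" ([k1, k2, p1, p2, k3] as OpenCV has them; the pictures are not rectified), "cam_to_world" (4x4, takes a point from camera to world coordinates); the wrist camera has in their place "hand_eye" (4x4, takes a point from camera to tool coordinates, whose origin is the TCP and whose axes are the flange's). Camera axes: x right, y up, looking along -z (the intrinsics and any distortion apply to the point x, -y, -z); pixel columns grow to the right and rows downward; lengths in m; the calibration is good to about 2 mm. A picture is of the moment at which its call begins: read the wrist's pose just before it. There is no depth.
- r.close_job(): hands the job in; it is judged then, once.
The state is a dict: "time": time; "joint_positions": joint angles; "joint_vel": joint speeds; "joint_torque": joint torques, N m; "ee_pos": TCP position; "eef_rot": TCP orientation; "ft_force": force on the tool from outside, world axes, zero at the start; "torque": the same for the moment, N m; "width": finger opening in m; "grip_force": force on a finger pad.
Only numpy, scipy, OpenCV 4.12 (cv2) and the standard library are available. Lean on these libraries where they do the work, as an engineer would, in place of code of your own. Each camera call takes 0.05 s, during which the arm holds its last target. There are 200 camera calls.

## Working session

There is one attempt and no reset: what is moved stays moved. The work goes in short steps, Python scripts to look and compute and a tool call to move; the robot and the scene stay as the last step left them, time stands still between calls to the robot, and variables do not carry over. Pictures are saved under pics/ and viewed, at most 10 in all, crops included, and the job is handed in when it is done.

Besides the shell and the picture viewer there is one more tool, called after "Call:" as name(argument=value, ...) on one line, values as JSON. play_rows: Moves the arm, as the interface text tells. Shifts and turns lie within -1 to 1; 1 stands for 200 mm of shift or pi rad of turn. Its arguments: {"type":"object","properties":{"claw":{"type":"array"},"delta_pos":{"type":"array"},"delta_rot":{"type":"array"},"squeeze":{"type":"number"}},"required":["claw","delta_pos","delta_rot"]}

```bash
mkdir -p pics; ls; python3 - <<'E'
from bench import r
import cv2,pickle
d={}
for n in("scene","side","wrist"):
    c=r.camera(n);d[n]=c
    cv2.imwrite(f"pics/{n}0.png",c["pixels"][:,:,::-1])
d["state"]=r.read_state()
pickle.dump(d,open("d0.pkl","wb"))
print(d["state"],r.grip_point_offset)
for n in("scene","side"): print(d[n]["cam_to_world"].round(3),d[n]["camera_matrix"],d[n]["D"])
print(d["wrist"]["hand_eye"].round(3))
E
```

```text
pics
{'time': 0.15, 'joint_positions': array([ 1.21440659,  0.33269023, -0.06470105,  1.46072884,  0.02160407,
        1.34987078, -0.08847343]), 'joint_vel': array([ 0.00085735, -0.00084335,  0.00126234, -0.00362531,  0.00013963,
        0.00022724,  0.00033067]), 'joint_torque': array([-4.26235908e-05, -6.23631549e+01,  2.42120109e-02, -3.90148973e+01,
       -6.12649228e-02,  3.71469045e-02,  7.97698453e-05]), 'ee_pos': array([ 0.20467669, -0.59024574,  0.22196882]), 'eef_rot': array([ 9.86101490e-01,  1.66143311e-01, -1.05522617e-04, -4.89651186e-04]), 'ft_force': array([-0.20434981,  0.30135436, -0.10219879]), 'torque': array([0.00445562, 0.02163044, 0.02209955]), 'grip_force': 0.0, 'width': 0.08660109774224022} 0.0187
[[ 0.772 -0.455  0.445  1.058]
 [ 0.636  0.556 -0.535 -0.623]
 [-0.004  0.695  0.719  0.982]
 [ 0.     0.     0.     1.   ]] [[459.86508509   0.         316.06227333]
 [  0.         459.86508509 202.51861669]
 [  0.           0.           1.        ]] [-0.12817148  0.          0.          0.          0.        ]
[[ 0.961  0.18  -0.212  0.26 ]
 [-0.278  0.64  -0.717 -0.901]
 [ 0.006  0.747  0.665  0.955]
 [ 0.     0.     0.     1.   ]] [[372.52290003   0.         321.52285974]
 [  0.         372.52290003 205.0946544 ]
 [  0.           0.           1.        ]] [-0.00136056  0.          0.          0.          0.        ]
[[-0.     0.969  0.249  0.068]
 [ 1.    -0.     0.001 -0.001]
 [ 0.001  0.249 -0.969 -0.162]
 [ 0.     0.     0.     1.   ]]
```

View pics/scene0.png

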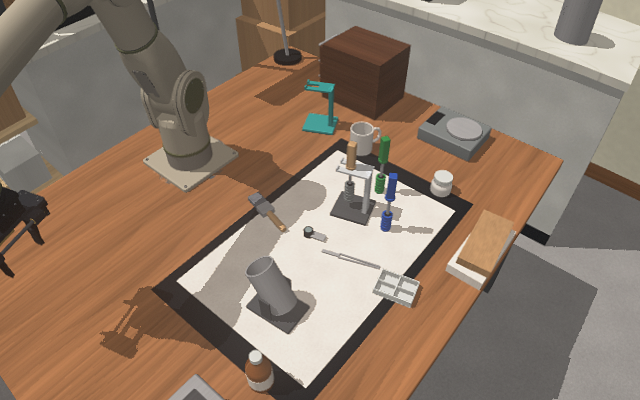

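View pics/side0.png

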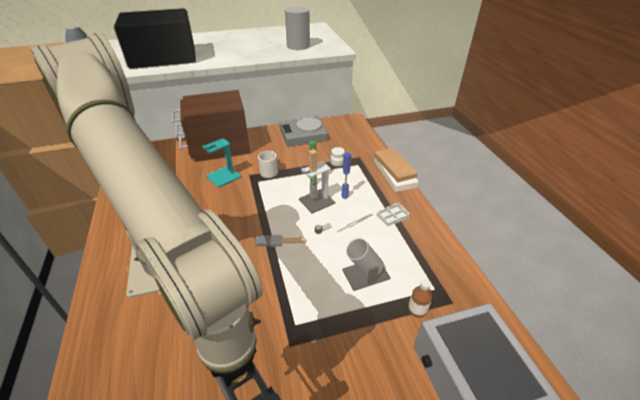

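```bash
python3 - <<'E'
import cv2,numpy as np
s=cv2.imread("pics/scene0.png");t=cv2.imread("pics/side0.png")
f=lambda im,x,y:cv2.resize(im[y:y+100,x:x+80],None,fx=5,fy=5,interpolation=cv2.INTER_CUBIC)
cv2.imwrite("pics/rackc.png",np.hstack([f(s,325,133),f(t,285,130)]))
cv2.imwrite("pics/potc.png",np.hstack([f(s,235,240),f(t,330,215)]))
E
```

```text
(no output)
```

View pics/rackc.png

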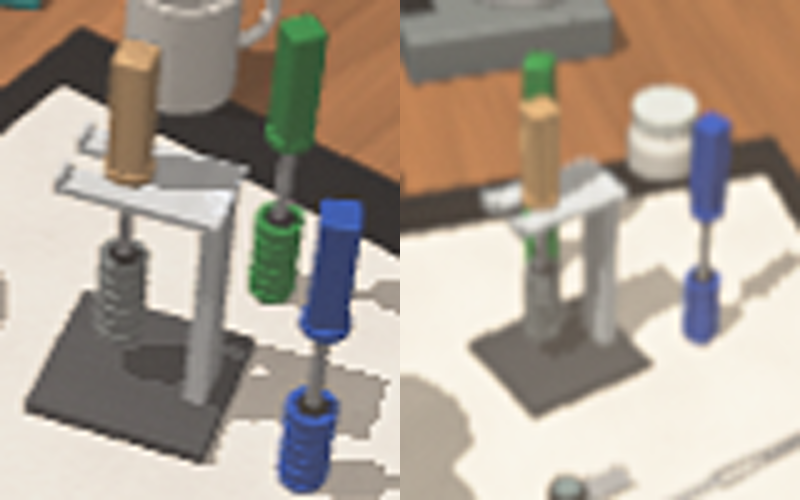

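View pics/potc.png

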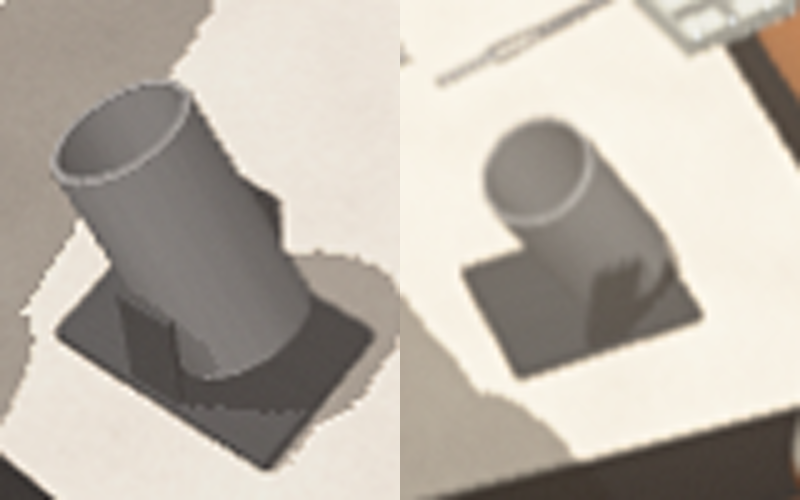

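Scene crop: brush handle top at (137,50), handle foot (131,180), and the rack foot corners at (28,408), (210,462), (253,345), (85,292). In the pot crop, the mouth centre is (122,133) in the scene half and (537,172) in the side half, with the rest plate corners visible.

```bash
cat > h.py <<'E'
import numpy as np,cv2,pickle
from scipy.optimize import least_squares
from scipy.spatial.transform import Rotation as R
d=pickle.load(open("d0.pkl","rb"))
def ray(c,uv,T=None):
    T=c["cam_to_world"] if T is None else T
    p=cv2.undistortPoints(np.array([[uv]],float),c["camera_matrix"],np.array(c["D"]))[0,0]
    v=T[:3,:3]@np.array([p[0],-p[1],-1]);return T[:3,3],v/np.linalg.norm(v)
def onz(c,uv,z,T=None):
    o,v=ray(c,uv,T);return o+v*(z-o[2])/v[2]
def tri(rays):
    A=sum(np.eye(3)-np.outer(v,v) for o,v in rays);b=sum((np.eye(3)-np.outer(v,v))@o for o,v in rays)
    p=np.linalg.solve(A,b);return p,[np.linalg.norm(np.cross(p-o,v)) for o,v in rays]
def proj(c,P,T=None):
    T=c["cam_to_world"] if T is None else T
    q=(np.atleast_2d(P)-T[:3,3])@T[:3,:3]*[1,-1,-1]
    return cv2.projectPoints(q,np.zeros(3),np.zeros(3),c["camera_matrix"],np.array(c["D"]))[0][:,0]
E
python3 - <<'E'
from h import *
np.set_printoptions(precision=4,suppress=True)
S,D=d["scene"],d["side"]
rs=lambda x,y:(325+x/5-.4,133+y/5-.4); rd=lambda x,y:(285+(x-400)/5-.4,130+y/5-.4)
ps=lambda x,y:(235+x/5-.4,240+y/5-.4); pd=lambda x,y:(330+(x-400)/5-.4,215+y/5-.4)
print("top",tri([ray(S,rs(137,50)),ray(D,rd(540,103))]))
print("bot",tri([ray(S,rs(130,180)),ray(D,rd(540,207))]))
print("head",tri([ray(S,rs(117,333)),ray(D,rd(543,336))]))
for n,uv,z in[("top",rs(137,50),.241),("bot",rs(130,178),.163),("head",rs(117,333),.038)]:print(n,onz(S,uv,z))
for n,uv,z in[("top",rd(540,103),.241),("bot",rd(540,207),.163),("head",rd(543,336),.038)]:print(n,onz(D,uv,z))
print("footS",[onz(S,rs(*q),.006)[:2] for q in[(28,405),(210,457),(253,345),(85,292)]])
print("footD",[onz(D,rd(*q),.006)[:2] for q in[(470,347),(537,413),(650,365)]])
print("forkS",[onz(S,rs(*q),.16)[:2] for q in[(58,190),(215,228)]])
print("mouth",tri([ray(S,ps(122,133)),ray(D,pd(537,172))]))
print("plateS",[onz(S,ps(*q),.005)[:2] for q in[(57,330),(265,470),(373,335)]])
print("plateD",[onz(D,pd(*q),.005)[:2] for q in[(463,270),(520,378),(703,318)]])
for n,uv in[("green",rs(275,295)),("blue",rs(303,485)),]:print(n,onz(S,uv,0))
for n,uv,z in [("gtop",rs(303,30),.2),("btop",rs(340,212),.2)]:print(n,onz(S,uv,z))
print("blueD",onz(D,rd(700,335),0))
print("blue top tri",tri([ray(S,rs(340,212)),ray(D,rd(712,122))]),"mug",onz(S,(361,145),.0))
E
```

```text
top (array([0.5368, 0.1499, 0.2427]), [np.float64(0.0006381070465705102), np.float64(0.0006381070465703566)])
bot (array([0.5365, 0.1517, 0.1524]), [np.float64(0.00037069267622727366), np.float64(0.0003706926762273651)])
head (array([0.5362, 0.1486, 0.0343]), [np.float64(0.0018791102614659177), np.float64(0.001879110261465831)])
top [0.5351 0.1526 0.241 ]
bot [0.5419 0.1435 0.163 ]
head [0.537 0.148 0.038]
top [0.5374 0.1513 0.241 ]
bot [0.5328 0.1372 0.163 ]
head [0.5351 0.1417 0.038 ]
footS [array([0.5144, 0.0949]), array([0.6189, 0.1286]), array([0.5877, 0.2172]), array([0.4835, 0.1897])]
footD [array([0.4864, 0.1808]), array([0.517 , 0.0933]), array([0.6153, 0.1223])]
forkS [array([0.516 , 0.1142]), array([0.598 , 0.1429])]
mouth (array([ 0.5657, -0.2335,  0.14  ]), [np.float64(0.0012563129466823327), np.float64(0.0012563129466823387)])
plateS [array([ 0.5445, -0.2757]), array([ 0.6736, -0.2671]), array([ 0.6655, -0.179 ])]
plateD [array([ 0.5414, -0.1906]), array([ 0.5485, -0.2792]), array([ 0.6747, -0.2682])]
green [ 0.5712  0.2661 -0.    ]
blue [0.6691 0.1492 0.    ]
gtop [0.5662 0.2679 0.2   ]
btop [0.6625 0.1555 0.2   ]
blueD [0.6666 0.1524 0.    ]
blue top tri (array([0.6647, 0.151 , 0.2034]), [np.float64(0.0007961903843419734), np.float64(0.0007961903843418438)]) mug [0.3962 0.4137 0.    ]
```

Call:
play_rows(claw=[0, 0, 0, 0, 0, 0, 0, 0], delta_pos=[[0, 0, -0.2], [0, 0, -0.2], [0.1, -0.1, -0.2], [0.14, -0.148, -0.2], [0.14, -0.148, 0], [0.14, -0.148, 0], [0.14, -0.148, 0], [0.14, -0.148, 0]], delta_rot=[[0, 0, 0], [0, 0, 0], [0, 0, 0], [0, 0, 0], [0, 0, 0], [0, 0, 0], [0, 0, 0], [0, 0, 0]], squeeze=30)

```text
time: 0.95
ee_pos: [0.2992, -0.3823, 0.3774]
eef_rot: [0.986, 0.166, -0.0, 0.0]
ft_force: [0.7, -0.3, -0.7]
width: 0.087
grip_force: 0.0
```

Call:
play_rows(claw=[0, 0, 0, 0, 0, 0, 0, 0], delta_pos=[[0.14, -0.148, 0], [0.14, -0.148, 0], [0.14, -0.148, 0], [0.14, -0.148, 0], [0.14, -0.148, 0], [0.14, -0.148, 0], [0.14, -0.148, 0], [0.14, -0.148, 0]], delta_rot=[[0, 0, 0], [0, 0, 0], [0, 0, 0], [0, 0, 0], [0, 0, 0], [0, 0, 0], [0, 0, 0], [0, 0, 0]])

```text
time: 1.75
ee_pos: [0.4331, -0.0852, 0.3776]
eef_rot: [0.986, 0.166, 0.0, 0.0]
ft_force: [0.9, -0.5, 0.1]
width: 0.0869
grip_force: 0.0
```

Call:
play_rows(claw=[0, 0, 0, 0, 0, 0, 0, 0], delta_pos=[[0.14, -0.148, 0], [0.14, -0.148, 0], [0.14, -0.148, 0], [0.14, -0.148, 0], [0.14, -0.148, 0], [0.14, -0.148, 0], [0, 0, 0], [0, 0, 0]], delta_rot=[[0, 0, 0], [0, 0, 0], [0, 0, 0], [0, 0, 0], [0, 0, 0], [0, 0, 0], [0, 0, 0], [0, 0, 0]])

```text
time: 2.55
ee_pos: [0.5333, 0.1369, 0.3769]
eef_rot: [0.986, 0.167, -0.001, -0.0]
ft_force: [-0.3, -0.5, -0.6]
width: 0.087
grip_force: 0.0
```

```bash
python3 - <<'E'
from bench import r
import cv2,pickle
s=r.read_state();c=r.camera("wrist")
pickle.dump((s,c),open("w1.pkl","wb"))
cv2.imwrite("pics/w1.png",c["pixels"][:,:,::-1])
print(s["ee_pos"],s["eef_rot"],s["joint_positions"],s["time"])
E
```

```text
[0.53328453 0.13686037 0.37694439] [ 9.85914066e-01  1.67251094e-01 -6.31727956e-04 -3.57084848e-04] [ 0.38212233  0.22425876 -0.86357569  1.3465038   0.16931602  1.64785677
 -1.69062957] 2.55
```

View pics/w1.png

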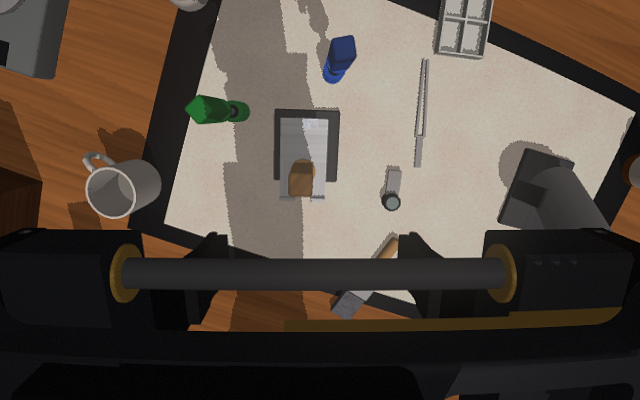

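```bash
python3 - <<'E'
import cv2
a=cv2.imread("pics/w1.png")[100:210,255:355]
a=cv2.convertScaleAbs(cv2.resize(a,None,fx=5,fy=5,interpolation=cv2.INTER_CUBIC),alpha=1.4)
cv2.imwrite("pics/w1c.png",a)
E
```

```text
(no output)
```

View pics/w1c.png

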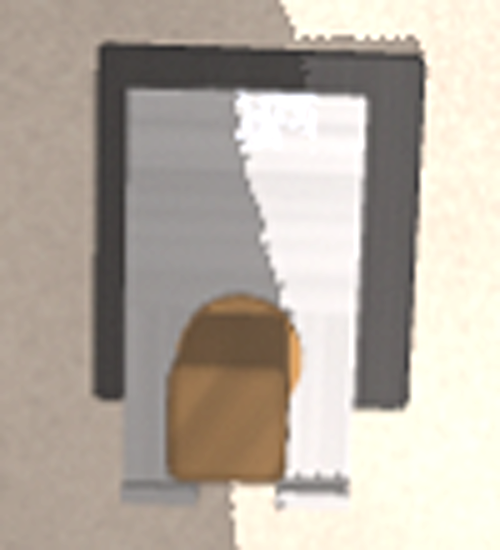

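The handle's top face has corners at crop (170,362), (287,360), (283,482) and (168,478), nearly square to the tool. The fork edges are at x 124 and 367→348, and the prong ends at row ~490.

```bash
python3 - <<'E'
from h import *
np.set_printoptions(precision=4,suppress=True)
s,c=pickle.load(open("w1.pkl","rb"))
T=np.eye(4);T[:3,:3]=R.from_quat(s["eef_rot"]).as_matrix();T[:3,3]=s["ee_pos"];T=T@c["hand_eye"]
w=lambda x,y:(255+x/5-.4,100+y/5-.4)
def P(q,z): return np.array([onz(c,w(*k),z,T)[:2] for k in q])
ang=lambda a,b:np.arctan2(*(b-a)[::-1])
t=P([(170,362),(287,360),(283,482),(168,478)],.241)
print("top",t,t.mean(0),"yaws",ang(t[3],t[0]),ang(t[2],t[1]),ang(t[1],t[0])-np.pi/2,ang(t[2],t[3])-np.pi/2)
f=P([(127,90),(367,97),(348,490),(123,487)],.16)
print("fork",f,"yaws",ang(f[3],f[0]),ang(f[2],f[1]),ang(f[2],f[3])-np.pi/2,ang(f[1],f[0])-np.pi/2,np.linalg.norm(f[3]-f[2]))
g=P([(100,43),(424,52),(408,408),(95,398)],.008)
print("foot yaws",ang(g[3],g[0]),ang(g[2],g[1]),ang(g[1],g[0])-np.pi/2,g)
# IK-free: collar back edge
print("collar",P([(240,296)],.166))
print("toolyaw",ang(np.zeros(2),T[:2,1]))
E
```

```text
top [[0.5445 0.1647]
 [0.5516 0.1452]
 [0.5304 0.1386]
 [0.5243 0.1584]] [0.5377 0.1517] yaws 0.30175449760818124 0.3030314067634198 0.35299811692548366 0.30050138128943793
fork [[0.5838 0.1936]
 [0.5995 0.1438]
 [0.5153 0.118 ]
 [0.4989 0.167 ]] yaws 0.303429605597982 0.29684810899773334 0.32255539393815136 0.3065352584105261 0.051662883019652106
foot yaws 0.29624970802133627 0.30741385456806636 0.30823156701352095 [[0.5888 0.2191]
 [0.6186 0.1255]
 [0.5139 0.0922]
 [0.4841 0.1871]]
collar [[0.5501 0.1559]]
toolyaw 0.33637159378713705
```

Call:
play_rows(claw=[0, 0, 0, 0, 0, 0, 0, 0], delta_pos=[[0.045, -0.065, 0], [0, 0, 0.1], [0, 0, 0.15], [0, 0, 0.15], [0, 0, 0.15], [0, 0, 0.15], [0, 0, 0.15], [0, 0, 0.07]], delta_rot=[[0, 0, 0.0105], [0, 0, 0], [0, 0, 0], [0, 0, 0], [0, 0, 0], [0, 0, 0], [0, 0, 0], [0, 0, 0]])

```text
time: 3.4
ee_pos: [0.5368, 0.1487, 0.1914]
eef_rot: [0.989, 0.149, -0.001, 0.001]
ft_force: [0.8, -1.5, -0.1]
width: 0.0869
grip_force: 0.0
```

Call:
play_rows(claw=[0, 0], delta_pos=[[0, 0, 0], [0, 0, 0]], delta_rot=[[0, 0, 0], [0, 0, 0]])

```text
time: 3.6
ee_pos: [0.5382, 0.1508, 0.1949]
eef_rot: [0.989, 0.149, 0.001, 0.0]
ft_force: [-0.1, -0.4, 0.0]
width: 0.0869
grip_force: 0.0
```

```bash
python3 - <<'E'
from bench import r
from h import *
s=r.read_state();c=r.camera("wrist")
pickle.dump((s,c),open("w2.pkl","wb"))
cv2.imwrite("pics/w2.png",c["pixels"][:,:,::-1])
print(s["ee_pos"],R.from_quat(s["eef_rot"]).as_matrix()[:,0],s["joint_positions"],s["time"],s["ft_force"])
E
```

```text
[0.53824035 0.1508134  0.19488864] [0.95535918 0.29544378 0.00134433] [ 0.35572748  0.31131058 -0.84714815  1.64365693  0.24160698  1.294567
 -1.80459961] 3.6 [-0.05993369 -0.36169184  0.02360424]
```

View pics/w2.png

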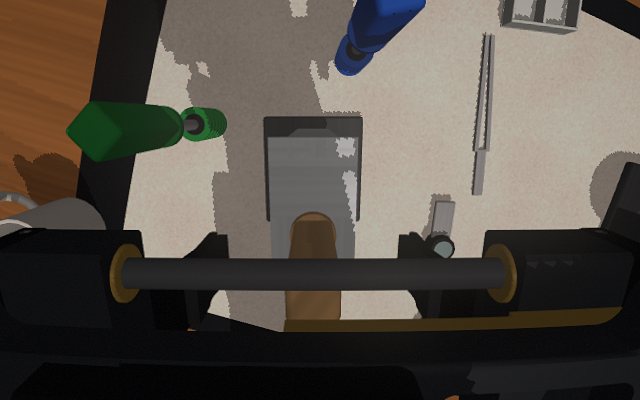

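The wrist view has the handle at x≈314, midway between the fingers (centre ≈316), square to the pads and clear of the look-alikes. I'm closing on it.

Call:
play_rows(claw=[1, 1, 1, 1, 1, 1, 1, 1], delta_pos=[[0, 0, 0], [0, 0, 0], [0, 0, 0], [0, 0, 0], [0, 0, 0], [0, 0, 0], [0, 0, 0], [0, 0, 0]], delta_rot=[[0, 0, 0], [0, 0, 0], [0, 0, 0], [0, 0, 0], [0, 0, 0], [0, 0, 0], [0, 0, 0], [0, 0, 0]], squeeze=40)

```text
time: 4.45
ee_pos: [0.5377, 0.1512, 0.1935]
eef_rot: [0.989, 0.15, -0.0, 0.0]
ft_force: [1.1, 0.1, 0.5]
width: 0.0307
grip_force: 0.0
```

Call:
play_rows(claw=[1, 1, 1, 1, 1], delta_pos=[[0, 0, 0], [0, 0, 0], [0, 0, 0], [0, 0, 0], [0, 0, 0]], delta_rot=[[0, 0, 0], [0, 0, 0], [0, 0, 0], [0, 0, 0], [0, 0, 0]])

```text
time: 4.95
ee_pos: [0.5376, 0.1512, 0.1935]
eef_rot: [0.989, 0.15, -0.0, 0.0]
ft_force: [0.5, -0.4, -0.2]
width: 0.022
grip_force: 40.0
```

```bash
python3 - <<'E'
from bench import r
from h import *
np.set_printoptions(precision=4,suppress=True)
s=r.read_state();print(s["ee_pos"],s["eef_rot"],s["ft_force"],s["torque"],s["width"],s["grip_force"])
pickle.dump(s,open("grasp.pkl","wb"))
E
```

```text
[0.5376 0.1512 0.1935] [ 0.9887  0.1498 -0.      0.    ] [ 0.4625 -0.3687 -0.2337] [0.0572 0.0082 0.0169] 0.022016947612159027 39.999257451854646
```

Call:
play_rows(claw=[1, 1, 1, 1, 1, 1, 1, 1], delta_pos=[[0, 0, -0.03], [0, 0, -0.04], [0, 0, 0], [-0.05, 0, 0], [-0.1, 0, 0], [-0.1, 0, 0], [-0.1, 0, 0], [-0.05, 0, 0]], delta_rot=[[0, 0, 0], [0, 0, 0], [0, 0, 0], [0, 0, 0], [0, 0, 0], [0, 0, 0], [0, 0, 0], [0, 0, 0]])

```text
time: 5.75
ee_pos: [0.4593, 0.1269, 0.2071]
eef_rot: [0.989, 0.15, -0.0, 0.001]
ft_force: [0.4, -0.3, -1.7]
width: 0.0221
grip_force: 40.0
```

```bash
python3 - <<'E'
from bench import r
from h import *
np.set_printoptions(precision=4,suppress=True)
s=r.read_state();print(s["ee_pos"],s["eef_rot"],s["ft_force"],s["torque"],s["width"],s["grip_force"],s["time"])
g=pickle.load(open("grasp.pkl","rb"))
# plan: brush along tool: tip 122+ (z of TCP in brush frame) ahead of TCP
zt=g["ee_pos"][2]-.16; L=.122+zt; print("L",L)
yaw=.08;a=np.array([-.5*np.cos(yaw),-.5*np.sin(yaw),np.cos(np.pi/6)]);m=np.array([.5657,-.2335,.140])
x=np.array([np.cos(np.pi/6)*np.cos(yaw),np.cos(np.pi/6)*np.sin(yaw),.5])
Rt=np.c_[x,np.cross(-a,x),-a]
p=m+a*(L+.04)
R0=R.from_quat(s["eef_rot"])
print("target",p,"pos delta tool",R0.inv().apply(p-s["ee_pos"])/.2,"rotvec",(R0.inv()*R.from_matrix(Rt)).as_rotvec()/np.pi,np.linalg.det(Rt))
E
```

```text
[0.4593 0.1269 0.2071] [ 0.9887  0.1498 -0.0004  0.0007] [ 0.4447 -0.2933 -1.6715] [-0.0705 -0.0486  0.0133] 0.02207901629317578 39.999216296710074 5.75
L 0.15550546936521745
target [ 0.4683 -0.2413  0.3093] pos delta tool [-0.503   1.7722 -0.5083] rotvec [-0.018   0.1662  0.0687] 1.0000000000000002
```

Call:
play_rows(claw=[1, 1, 1, 1, 1, 1, 1, 1], delta_pos=[[0, 0, -0.1], [0, 0, -0.2], [0, 0, -0.2], [0, 0, -0.2], [-0.05, 0.1, -0.1], [-0.05, 0.17, 0], [-0.05, 0.17, 0], [-0.05, 0.17, 0]], delta_rot=[[0, 0, 0], [0, 0, 0], [0, 0, 0], [0, 0, 0], [0, 0, 0], [0, 0, 0], [0, 0, 0], [0, 0, 0]])

```text
time: 6.55
ee_pos: [0.4584, -0.002, 0.3675]
eef_rot: [0.989, 0.15, 0.0, 0.0]
ft_force: [-0.1, 0.2, -1.6]
width: 0.0222
grip_force: 40.0
```

Call:
play_rows(claw=[1, 1, 1, 1, 1, 1, 1, 1], delta_pos=[[-0.05, 0.17, 0], [-0.05, 0.17, 0], [-0.05, 0.17, 0], [-0.05, 0.17, 0], [-0.05, 0.17, 0], [-0.05, 0.17, 0], [0, 0.1, 0], [0, 0, 0]], delta_rot=[[0, 0, 0], [0, 0, 0], [0, 0, 0], [0, 0, 0], [0, 0, 0], [0, 0, 0], [0, 0, 0], [0, 0, 0]])

```text
time: 7.35
ee_pos: [0.4673, -0.2354, 0.3665]
eef_rot: [0.989, 0.148, -0.001, -0.0]
ft_force: [-0.2, 0.6, -1.5]
width: 0.0219
grip_force: 40.0
```

Call:
play_rows(claw=[1, 1, 1, 1, 1, 1, 1], delta_pos=[[0, 0, 0], [0, 0, 0], [0, 0, 0], [0, 0, 0], [0, 0, 0], [0, 0, 0], [0, 0, 0]], delta_rot=[[-0.0036, 0.0332, 0.0137], [-0.0036, 0.0332, 0.0137], [-0.0036, 0.0332, 0.0137], [-0.0036, 0.0332, 0.0137], [-0.0036, 0.0332, 0.0137], [0, 0, 0], [0, 0, 0]])

```text
time: 8.05
ee_pos: [0.4678, -0.2316, 0.3676]
eef_rot: [0.965, 0.04, 0.258, -0.011]
ft_force: [-0.1, 0.2, -1.3]
width: 0.022
grip_force: 40.0
```

```bash
cat > plan.py <<'E'
from bench import r
from h import *
import sys
np.set_printoptions(precision=4,suppress=True)
L=.1555;yaw=.08;a=np.array([-.5*np.cos(yaw),-.5*np.sin(yaw),np.cos(np.pi/6)]);m=np.array([.5657,-.2335,.140])
x=np.array([np.cos(np.pi/6)*np.cos(yaw),np.cos(np.pi/6)*np.sin(yaw),.5])
Rt=np.c_[x,np.cross(-a,x),-a]
s=r.read_state();R0=R.from_quat(s["eef_rot"])
p=m+a*(L+float(sys.argv[1]))
tip=s["ee_pos"]+R0.apply([0,0,L])-m
print("t",s["time"],"ee",s["ee_pos"],"q",s["joint_positions"],"\npos",R0.inv().apply(p-s["ee_pos"])/.2,"rot",(R0.inv()*R.from_matrix(Rt)).as_rotvec()/np.pi,
"\ntip along axis",tip@a,"lateral",(tip-a*(tip@a))@Rt[:,:2],"F",s["ft_force"],"Fax",s["ft_force"]@a)
E
python3 plan.py 0.03
```

```text
t 8.05 ee [ 0.4678 -0.2316  0.3676] q [ 0.9983 -0.2377 -0.3399  1.8428 -0.4604  1.1549 -0.7276] 
pos [-0.1468  0.0485  0.302 ] rot [-0.0003  0.0007  0.0006] 
tip along axis 0.0903509644354846 lateral [ 0.0291 -0.0099] F [-0.1362  0.2319 -1.2601] Fax -1.032677950429407
```

Call:
play_rows(claw=[1, 1, 1, 1, 1], delta_pos=[[-0.07, 0.025, 0.05], [-0.077, 0.0235, 0.15], [0, 0, 0.1], [0, 0, 0], [0, 0, 0]], delta_rot=[[0, 0, 0], [0, 0, 0], [0, 0, 0], [0, 0, 0], [0, 0, 0]])

```text
time: 8.55
ee_pos: [0.4744, -0.2411, 0.3017]
eef_rot: [0.965, 0.04, 0.258, -0.011]
ft_force: [-0.2, -1.0, -0.8]
width: 0.0216
grip_force: 40.0
```

```bash
python3 plan.py 0.0; python3 - <<'E'
from bench import r
from h import *
im=[]
for n,(x,y) in{"scene":(230,205),"side":(320,185)}.items():
    c=r.camera(n);p=c["pixels"][:,:,::-1][y:y+120,x:x+80].copy();im.append(cv2.resize(p,None,fx=5,fy=5,interpolation=cv2.INTER_CUBIC))
cv2.imwrite("pics/ins.png",np.hstack(im))
E
```

```text
t 8.55 ee [ 0.4744 -0.2411  0.3017] q [ 0.9908 -0.1913 -0.3448  1.9432 -0.4766  1.0193 -0.6696] 
pos [-0.0076 -0.0008  0.1519] rot [-0.0009  0.0002  0.0008] 
tip along axis 0.03037227731645605 lateral [ 0.0014 -0.0002] F [-0.2397 -1.0326 -0.8329] Fax -0.5605394296830613
```

View pics/ins.png

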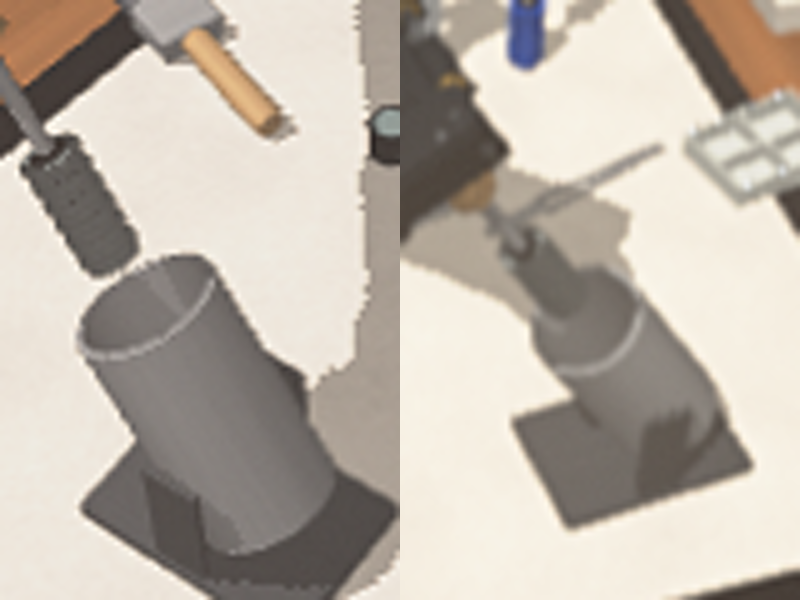

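```bash
python3 - <<'E'
from h import *
import plan as P
E
cat > t.py <<'E'
from plan import *
S,D=d["scene"],d["side"]
fs=lambda x,y:(230+x/5-.4,205+y/5-.4); fd=lambda x,y:(320+(x-400)/5-.4,185+y/5-.4)
inv=lambda uv,o:((uv-o+.4)*5)
tipw=s["ee_pos"]+R0.apply([0,0,L]);top=tipw-R0.apply([0,0,.062])
print("pred tip,headtop,mouth S",inv(proj(S,[tipw,top,m]),[230,205]),"D",inv(proj(D,[tipw,top,m]),[320,185])+[400,0])
th=np.linspace(0,2*np.pi,9)[:-1,None]
for rr in(.036,):
  rim=m+rr*(np.cos(th)*Rt[:,0]+np.sin(th)*Rt[:,1])
  print("rim S",inv(proj(S,rim),[230,205]).round(),"D",(inv(proj(D,rim),[320,185])+[400,0]).round())
E
python3 t.py 0 | tail -40
```

```text
t 8.65 ee [ 0.4743 -0.2418  0.3026] q [ 0.9913 -0.1927 -0.3437  1.9432 -0.477   1.0186 -0.6694] 
pos [-0.009  -0.0049  0.156 ] rot [-0.0002 -0.0003  0.0006] 
tip along axis 0.031210792104771175 lateral [0.0019 0.0009] F [0.9005 0.5571 0.3486] Fax -0.16912539258162096
pred tip,headtop,mouth S [[114.7292 260.1891]
 [ 46.9437 151.8237]
 [146.199  310.8069]] D [[567.7583 294.8474]
 [522.105  242.9645]
 [585.9499 320.1905]]
rim S [[197. 320.]
 [145. 356.]
 [ 94. 365.]
 [ 76. 342.]
 [ 98. 302.]
 [147. 268.]
 [196. 259.]
 [217. 279.]] D [[637. 285.]
 [641. 327.]
 [613. 365.]
 [568. 376.]
 [535. 355.]
 [533. 314.]
 [561. 278.]
 [603. 266.]]Traceback (most recent call last):
  File "<stdin>", line 2, in <module>
  File "plan.py", line 9, in <module>
    p=m+a*(L+float(sys.argv[1]))
                   ~~~~~~~~^^^
IndexError: list index out of range
```

Both views agree with the predicted tip: observed (115,260), predicted (115,260). The mouth is within ~3 mm of my estimate, against 17 mm of clearance. I'm inserting to about 60 mm and then probing.

Call:
play_rows(claw=[1, 1, 1, 1, 1, 1, 1, 1], delta_pos=[[-0.005, -0.002, 0.05], [0, 0, 0.08], [0, 0, 0.08], [0, 0, 0.08], [0, 0, 0.08], [0, 0, 0.07], [0, 0, 0], [0, 0, 0]], delta_rot=[[0, 0, 0], [0, 0, 0], [0, 0, 0], [0, 0, 0], [0, 0, 0], [0, 0, 0], [0, 0, 0], [0, 0, 0]])

```text
time: 9.45
ee_pos: [0.5165, -0.2378, 0.2245]
eef_rot: [0.965, 0.039, 0.259, -0.011]
ft_force: [0.1, -0.1, -0.2]
width: 0.0216
grip_force: 40.0
```

```bash
python3 plan.py -0.06
```

```text
t 9.45 ee [ 0.5165 -0.2378  0.2245] q [ 0.9549 -0.0616 -0.4066  1.9975 -0.4502  0.8139 -0.6983] 
pos [ 0.0026 -0.0019  0.0116] rot [-0.0005  0.      0.0001] 
tip along axis -0.05768664425629849 lateral [-0.0005  0.0001] F [ 0.1331 -0.1152 -0.2121] Fax -0.24541276417119343
```

Call:
play_rows(claw=[1, 1, 1, 1], delta_pos=[[0, 0, 0.02], [0, 0, 0.02], [0, 0, 0], [0, 0, 0]], delta_rot=[[0, 0, 0], [0, 0, 0], [0, 0, 0], [0, 0, 0]])

```text
time: 9.85
ee_pos: [0.5205, -0.2375, 0.2173]
eef_rot: [0.965, 0.039, 0.259, -0.011]
ft_force: [-1.3, -0.3, -1.4]
width: 0.0216
grip_force: 40.0
```

Call:
play_rows(claw=[1, 1, 1], delta_pos=[[0, 0, 0.015], [0, 0, 0], [0, 0, 0]], delta_rot=[[0, 0, 0], [0, 0, 0], [0, 0, 0]])

```text
time: 10.15
ee_pos: [0.522, -0.2374, 0.2146]
eef_rot: [0.965, 0.039, 0.259, -0.011]
ft_force: [0.5, 0.4, -0.4]
width: 0.0217
grip_force: 40.0
```

```bash
python3 plan.py -0.07|tail -1
```

```text
tip along axis -0.06893830721198771 lateral [-0.0007  0.0001] F [ 0.5415  0.4473 -0.4214] Fax -0.65267070754804
```

Call:
play_rows(claw=[1, 1, 1], delta_pos=[[0, 0, 0.015], [0, 0, 0], [0, 0, 0]], delta_rot=[[0, 0, 0], [0, 0, 0], [0, 0, 0]])

```text
time: 10.45
ee_pos: [0.5235, -0.2372, 0.212]
eef_rot: [0.965, 0.039, 0.259, -0.011]
ft_force: [-0.4, 0.1, -0.3]
width: 0.0216
grip_force: 40.0
```

Call:
play_rows(claw=[1, 1, 1], delta_pos=[[0, 0, 0.015], [0, 0, 0], [0, 0, 0]], delta_rot=[[0, 0, 0], [0, 0, 0], [0, 0, 0]])

```text
time: 10.75
ee_pos: [0.525, -0.2371, 0.2093]
eef_rot: [0.965, 0.039, 0.258, -0.011]
ft_force: [-0.6, 0.4, -0.7]
width: 0.0217
grip_force: 40.0
```

Call:
play_rows(claw=[1, 1, 1], delta_pos=[[0, 0, 0.015], [0, 0, 0], [0, 0, 0]], delta_rot=[[0, 0, 0], [0, 0, 0], [0, 0, 0]])

```text
time: 11.05
ee_pos: [0.5265, -0.237, 0.2067]
eef_rot: [0.965, 0.039, 0.258, -0.011]
ft_force: [-0.2, -0.2, -1.0]
width: 0.0217
grip_force: 40.0
```

Call:
play_rows(claw=[1, 1, 1], delta_pos=[[0, 0, 0.015], [0, 0, 0], [0, 0, 0]], delta_rot=[[0, 0, 0], [0, 0, 0], [0, 0, 0]])

```text
time: 11.35
ee_pos: [0.5279, -0.2368, 0.2041]
eef_rot: [0.965, 0.039, 0.258, -0.011]
ft_force: [-0.0, 0.1, -0.3]
width: 0.0217
grip_force: 40.0
```

Call:
play_rows(claw=[1, 1, 1], delta_pos=[[0, 0, 0.015], [0, 0, 0], [0, 0, 0]], delta_rot=[[0, 0, 0], [0, 0, 0], [0, 0, 0]])

```text
time: 11.65
ee_pos: [0.5295, -0.2367, 0.2016]
eef_rot: [0.965, 0.039, 0.258, -0.011]
ft_force: [0.3, -0.3, -0.6]
width: 0.022
grip_force: 40.0
```

Call:
play_rows(claw=[1, 1, 1], delta_pos=[[0, 0, 0.015], [0, 0, 0], [0, 0, 0]], delta_rot=[[0, 0, 0], [0, 0, 0], [0, 0, 0]])

```text
time: 11.95
ee_pos: [0.531, -0.2366, 0.199]
eef_rot: [0.965, 0.039, 0.259, -0.011]
ft_force: [-0.5, 0.4, -1.5]
width: 0.0218
grip_force: 40.0
```

```bash
python3 plan.py -0.09|tail -1
```

```text
tip along axis -0.08700585382133422 lateral [-0.0007  0.    ] F [-0.4899  0.4215 -1.4853] Fax -1.058949048531888
```

Call:
play_rows(claw=[1, 1, 1], delta_pos=[[0, 0, 0.015], [0, 0, 0], [0, 0, 0]], delta_rot=[[0, 0, 0], [0, 0, 0], [0, 0, 0]])

```text
time: 12.25
ee_pos: [0.5324, -0.2365, 0.1964]
eef_rot: [0.965, 0.039, 0.258, -0.011]
ft_force: [-0.4, 0.6, -1.1]
width: 0.0216
grip_force: 40.0
```

Call:
play_rows(claw=[1, 1, 1], delta_pos=[[0, 0, 0.015], [0, 0, 0], [0, 0, 0]], delta_rot=[[0, 0, 0], [0, 0, 0], [0, 0, 0]])

```text
time: 12.55
ee_pos: [0.534, -0.2364, 0.1938]
eef_rot: [0.965, 0.039, 0.259, -0.011]
ft_force: [0.3, -0.5, -1.1]
width: 0.0215
grip_force: 40.0
```

Call:
play_rows(claw=[1, 1, 1], delta_pos=[[0, 0, 0.015], [0, 0, 0], [0, 0, 0]], delta_rot=[[0, 0, 0], [0, 0, 0], [0, 0, 0]])

```text
time: 12.85
ee_pos: [0.5355, -0.2364, 0.1915]
eef_rot: [0.965, 0.039, 0.259, -0.011]
ft_force: [-2.9, 0.4, 1.7]
width: 0.0222
grip_force: 40.0
```

Call:
play_rows(claw=[1, 1, 1], delta_pos=[[0, 0, 0.015], [0, 0, 0], [0, 0, 0]], delta_rot=[[0, 0, 0], [0, 0, 0], [0, 0, 0]])

```text
time: 13.15
ee_pos: [0.537, -0.2363, 0.1889]
eef_rot: [0.965, 0.039, 0.259, -0.011]
ft_force: [-3.5, 0.1, 5.6]
width: 0.0218
grip_force: 40.0
```

Contact at about 95 mm: 3 N at first, now about 7 N with the expected 1.2 N/mm slope. Next is the up-stroke.

Call:
play_rows(claw=[1, 1, 1, 1, 1, 1, 1, 1], delta_pos=[[0, 0, -0.045], [0, 0, -0.08], [0, 0, -0.08], [0, 0, -0.08], [0, 0, -0.08], [0, 0, -0.08], [0, 0, -0.05], [0, 0, 0]], delta_rot=[[0, 0, 0], [0, 0, 0], [0, 0, 0], [0, 0, 0], [0, 0, 0], [0, 0, 0], [0, 0, 0], [0, 0, 0]])

```text
time: 13.95
ee_pos: [0.4875, -0.2407, 0.2757]
eef_rot: [0.965, 0.039, 0.259, -0.01]
ft_force: [0.0, -0.1, -1.1]
width: 0.0218
grip_force: 40.0
```

Call:
play_rows(claw=[1, 1], delta_pos=[[0, 0, 0], [0, 0, 0]], delta_rot=[[0, 0, 0], [0, 0, 0]])

```text
time: 14.15
ee_pos: [0.4876, -0.2399, 0.2736]
eef_rot: [0.965, 0.039, 0.258, -0.011]
ft_force: [1.1, 0.1, -0.8]
width: 0.0221
grip_force: 40.0
```

```bash
python3 plan.py -0.0; python3 - <<'E'
from bench import r
import cv2,numpy as np
im=[]
for n,(x,y) in{"scene":(230,205),"side":(320,185)}.items():
    p=r.camera(n)["pixels"][:,:,::-1][y:y+120,x:x+80].copy();im.append(cv2.resize(p,None,fx=5,fy=5,interpolation=cv2.INTER_CUBIC))
cv2.imwrite("pics/up.png",np.hstack(im))
E
```

```text
t 14.15 ee [ 0.4876 -0.2399  0.2736] q [ 0.983  -0.1529 -0.3692  1.9703 -0.4727  0.9474 -0.6755] 
pos [ 0.0056 -0.0005 -0.0032] rot [-0.0007  0.0003  0.0001] 
tip along axis -0.0006420239685851576 lateral [-0.0013 -0.0003] F [ 1.057   0.1049 -0.8304] Fax -1.2501202300357068
```

View pics/up.png

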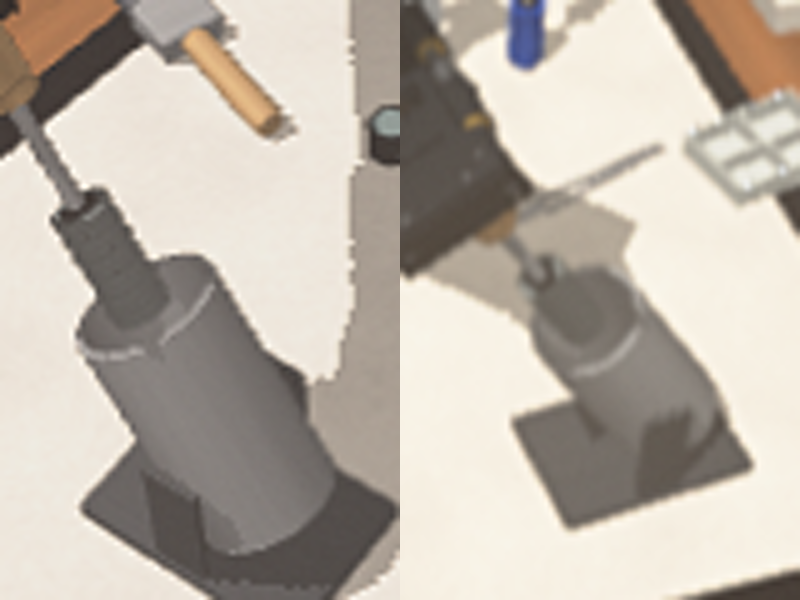

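The tip end is at about (140,312) in the scene half, right at the mouth and centred. Second stroke.

Call:
play_rows(claw=[1, 1, 1, 1, 1, 1, 1, 1], delta_pos=[[0, 0, 0.06], [0, 0, 0.08], [0, 0, 0.08], [0, 0, 0.08], [0, 0, 0.08], [0, 0, 0.05], [0, 0, 0.015], [0, 0, 0]], delta_rot=[[0, 0, 0], [0, 0, 0], [0, 0, 0], [0, 0, 0], [0, 0, 0], [0, 0, 0], [0, 0, 0], [0, 0, 0]])

```text
time: 15.05
ee_pos: [0.532, -0.2363, 0.1969]
eef_rot: [0.965, 0.039, 0.258, -0.011]
ft_force: [-0.3, -0.4, -0.9]
width: 0.0221
grip_force: 40.0
```

Call:
play_rows(claw=[1, 1, 1, 1], delta_pos=[[0, 0, 0.02], [0, 0, 0.015], [0, 0, 0], [0, 0, 0]], delta_rot=[[0, 0, 0], [0, 0, 0], [0, 0, 0], [0, 0, 0]])

```text
time: 15.45
ee_pos: [0.5357, -0.2368, 0.1919]
eef_rot: [0.965, 0.039, 0.259, -0.01]
ft_force: [-1.4, -0.9, 2.9]
width: 0.0213
grip_force: 40.0
```

```bash
python3 plan.py -0.09|tail -1
```

```text
tip along axis -0.09541667015166735 lateral [-0.0001  0.0008] F [-1.3859 -0.9205  2.9473] Fax 3.2799102561802673
```

Fax is 3.3 N, or about 4.3 N net. I'll press 1 mm more, then go up.

Call:
play_rows(claw=[1, 1, 1], delta_pos=[[0, 0, 0.005], [0, 0, 0], [0, 0, 0]], delta_rot=[[0, 0, 0], [0, 0, 0], [0, 0, 0]])

```text
time: 15.75
ee_pos: [0.5362, -0.2367, 0.1909]
eef_rot: [0.965, 0.039, 0.259, -0.011]
ft_force: [-1.4, -1.0, 3.5]
width: 0.022
grip_force: 40.0
```

Call:
play_rows(claw=[1, 1, 1, 1, 1, 1, 1, 1], delta_pos=[[0, 0, -0.045], [0, 0, -0.08], [0, 0, -0.08], [0, 0, -0.08], [0, 0, -0.08], [0, 0, -0.08], [0, 0, -0.04], [0, 0, 0]], delta_rot=[[0, 0, 0], [0, 0, 0], [0, 0, 0], [0, 0, 0], [0, 0, 0], [0, 0, 0], [0, 0, 0], [0, 0, 0]])

```text
time: 16.55
ee_pos: [0.4874, -0.2404, 0.2753]
eef_rot: [0.965, 0.039, 0.259, -0.01]
ft_force: [-0.8, -0.4, -1.4]
width: 0.0216
grip_force: 40.0
```

Call:
play_rows(claw=[1, 1], delta_pos=[[0, 0, 0], [0, 0, 0]], delta_rot=[[0, 0, 0], [0, 0, 0]])

```text
time: 16.75
ee_pos: [0.4875, -0.2398, 0.2735]
eef_rot: [0.965, 0.039, 0.258, -0.011]
ft_force: [-0.7, 0.7, -0.9]
width: 0.022
grip_force: 40.0
```

```bash
python3 plan.py -0.09|tail -1
```

```text
tip along axis -0.0006805961723114306 lateral [-0.0013 -0.0003] F [-0.7295  0.7275 -0.8877] Fax -0.4342756222028412
```

Third stroke.

Call:
play_rows(claw=[1, 1, 1, 1, 1, 1, 1, 1], delta_pos=[[0, 0, 0.06], [0, 0, 0.08], [0, 0, 0.08], [0, 0, 0.08], [0, 0, 0.08], [0, 0, 0.05], [0, 0, 0.015], [0, 0, 0]], delta_rot=[[0, 0, 0], [0, 0, 0], [0, 0, 0], [0, 0, 0], [0, 0, 0], [0, 0, 0], [0, 0, 0], [0, 0, 0]])

```text
time: 17.55
ee_pos: [0.532, -0.2363, 0.1968]
eef_rot: [0.965, 0.039, 0.258, -0.011]
ft_force: [0.6, 0.2, -0.7]
width: 0.0219
grip_force: 40.0
```

Call:
play_rows(claw=[1, 1, 1, 1, 1], delta_pos=[[0, 0, 0.02], [0, 0, 0.02], [0, 0, 0], [0, 0, 0], [0, 0, 0]], delta_rot=[[0, 0, 0], [0, 0, 0], [0, 0, 0], [0, 0, 0], [0, 0, 0]])

```text
time: 18.05
ee_pos: [0.5361, -0.2367, 0.191]
eef_rot: [0.965, 0.039, 0.259, -0.01]
ft_force: [-1.1, -0.8, 3.2]
width: 0.0216
grip_force: 40.0
```

Call:
play_rows(claw=[1, 1, 1, 1, 1, 1, 1, 1], delta_pos=[[0, 0, -0.045], [0, 0, -0.08], [0, 0, -0.08], [0, 0, -0.08], [0, 0, -0.08], [0, 0, -0.08], [0, 0, -0.04], [0, 0, 0]], delta_rot=[[0, 0, 0], [0, 0, 0], [0, 0, 0], [0, 0, 0], [0, 0, 0], [0, 0, 0], [0, 0, 0], [0, 0, 0]])

```text
time: 18.85
ee_pos: [0.4874, -0.2405, 0.2754]
eef_rot: [0.965, 0.039, 0.259, -0.01]
ft_force: [0.2, -0.0, -0.5]
width: 0.0217
grip_force: 40.0
```

Call:
play_rows(claw=[1, 1], delta_pos=[[0, 0, 0], [0, 0, 0]], delta_rot=[[0, 0, 0], [0, 0, 0]])

```text
time: 19.05
ee_pos: [0.4876, -0.2398, 0.2735]
eef_rot: [0.965, 0.039, 0.258, -0.011]
ft_force: [0.4, 0.1, -0.7]
width: 0.0215
grip_force: 40.0
```

Call:
play_rows(claw=[1, 1, 1, 1, 1, 1, 1, 1], delta_pos=[[0, 0, -0.06], [0, 0, -0.12], [0, 0, -0.12], [0, 0, -0.12], [0, 0, -0.08], [0, 0, 0], [0, 0, 0], [0, 0, 0]], delta_rot=[[0, 0, 0], [0, 0, 0], [0, 0, 0], [0, 0, 0], [0, 0, 0], [0.0036, -0.0332, -0.0137], [0.0036, -0.0332, -0.0137], [0.0036, -0.0332, -0.0137]])

```text
time: 19.85
ee_pos: [0.4372, -0.2451, 0.3623]
eef_rot: [0.989, 0.106, 0.103, -0.003]
ft_force: [0.2, 0.4, -1.5]
width: 0.0223
grip_force: 40.0
```

Call:
play_rows(claw=[1, 1, 1, 1], delta_pos=[[0, 0, 0], [0, 0, 0], [0, 0, 0], [0, 0, 0]], delta_rot=[[0.0036, -0.0332, -0.0137], [0.0036, -0.0332, -0.0137], [0, 0, 0], [0, 0, 0]])

```text
time: 20.25
ee_pos: [0.4381, -0.2442, 0.3609]
eef_rot: [0.989, 0.15, 0.001, -0.001]
ft_force: [0.7, 0.3, -1.3]
width: 0.0223
grip_force: 40.0
```

```bash
cat > back.py <<'E'
from bench import r
from h import *
import sys
np.set_printoptions(precision=4,suppress=True)
g=pickle.load(open("grasp.pkl","rb"));s=r.read_state()
Rg=R.from_quat(g["eef_rot"]);R0=R.from_quat(s["eef_rot"])
p=g["ee_pos"]+Rg.apply([float(v) for v in sys.argv[1:4]])
print(s["time"],s["ee_pos"],"->",p,"pos",R0.inv().apply(p-s["ee_pos"])/.2,"rot",(R0.inv()*Rg).as_rotvec()/np.pi,s["ft_force"],s["joint_positions"])
E
python3 back.py -.08 0 -.014
```

```text
20.25 [ 0.4381 -0.2442  0.3609] -> [0.4612 0.1275 0.2075] pos [ 0.6588 -1.7401  0.7699] rot [-0.0003 -0.0008 -0.0001] [ 0.6632  0.3066 -1.3402] [ 0.9199  0.0491 -0.5179  1.5137  0.0221  1.584  -0.8674]
```

Call:
play_rows(claw=[1, 1, 1, 1, 1, 1, 1, 1], delta_pos=[[0.03, -0.08, 0], [0.06, -0.17, 0], [0.06, -0.17, 0], [0.06, -0.17, 0], [0.06, -0.17, 0], [0.06, -0.17, 0], [0.06, -0.17, 0], [0.06, -0.17, 0]], delta_rot=[[0, 0, 0], [0, 0, 0], [0, 0, 0], [0, 0, 0], [0, 0, 0], [0, 0, 0], [0, 0, 0], [0, 0, 0]])

```text
time: 21.05
ee_pos: [0.4475, 0.0265, 0.3613]
eef_rot: [0.989, 0.149, 0.001, 0.001]
ft_force: [0.2, -1.1, -0.8]
width: 0.0215
grip_force: 40.0
```

Call:
play_rows(claw=[1, 1, 1, 1, 1, 1, 1, 1], delta_pos=[[0.06, -0.17, 0], [0.06, -0.17, 0], [0.05, -0.13, 0], [0.04, 0, 0.1], [0, 0, 0.15], [0, 0, 0.15], [0, 0, 0], [0, 0, 0]], delta_rot=[[0, 0, 0], [0, 0, 0], [0, 0, 0], [0, 0, 0], [0, 0, 0], [0, 0, 0], [0, 0, 0], [0, 0, 0]])

```text
time: 21.85
ee_pos: [0.4604, 0.1269, 0.282]
eef_rot: [0.989, 0.149, 0.0, 0.0]
ft_force: [0.2, 0.4, -0.1]
width: 0.0218
grip_force: 40.0
```

```bash
python3 back.py -.08 0 -.014
```

```text
21.85 [0.4604 0.1269 0.282 ] -> [0.4612 0.1275 0.2075] pos [ 0.0044 -0.0018  0.3722] rot [ 0.0003 -0.0003 -0.0004] [ 0.2027  0.4203 -0.0762] [ 0.5774  0.0305 -0.9436  1.7007  0.0259  1.4222 -1.6411]
```

Call:
play_rows(claw=[1, 1, 1, 1, 1, 1], delta_pos=[[0.004, -0.002, 0.1], [0, 0, 0.12], [0, 0, 0.1], [0, 0, 0.05], [0, 0, 0], [0, 0, 0]], delta_rot=[[0, 0, 0], [0, 0, 0], [0, 0, 0], [0, 0, 0], [0, 0, 0], [0, 0, 0]])

```text
time: 22.45
ee_pos: [0.4621, 0.1279, 0.2085]
eef_rot: [0.989, 0.15, 0.001, 0.0]
ft_force: [0.3, 0.2, -0.7]
width: 0.0218
grip_force: 40.0
```

```bash
python3 back.py 0 0 -.014
```

```text
22.45 [0.4621 0.1279 0.2085] -> [0.5376 0.1512 0.2075] pos [0.3951 0.0008 0.0057] rot [ 0.0001 -0.0006 -0.0001] [ 0.3118  0.2299 -0.6698] [ 0.5554  0.0929 -0.9523  1.8132  0.0797  1.2735 -1.6884]
```

Call:
play_rows(claw=[1, 1, 1, 1, 1, 1, 1, 1], delta_pos=[[0.04, 0, 0], [0.08, 0, 0], [0.08, 0, 0], [0.08, 0, 0], [0.08, 0, 0], [0.035, 0, 0], [0, 0, 0], [0, 0, 0]], delta_rot=[[0, 0, 0], [0, 0, 0], [0, 0, 0], [0, 0, 0], [0, 0, 0], [0, 0, 0], [0, 0, 0], [0, 0, 0]])

```text
time: 23.25
ee_pos: [0.5366, 0.1513, 0.2072]
eef_rot: [0.989, 0.15, -0.0, -0.0]
ft_force: [0.5, 0.2, -0.4]
width: 0.0219
grip_force: 40.0
```

```bash
python3 back.py 0 0 0
```

```text
23.25 [0.5366 0.1513 0.2072] -> [0.5376 0.1512 0.1935] pos [0.0045 0.002  0.0685] rot [-0.0001 -0.      0.0001] [ 0.4704  0.237  -0.4481] [ 0.415   0.321  -0.9257  1.6269  0.2627  1.3257 -1.8202]
```

Call:
play_rows(claw=[1, 1, 1, 1, 1, 1], delta_pos=[[0.004, 0.002, 0.02], [0, 0, 0.02], [0, 0, 0.015], [0, 0, 0.008], [0, 0, 0], [0, 0, 0]], delta_rot=[[0, 0, 0], [0, 0, 0], [0, 0, 0], [0, 0, 0], [0, 0, 0], [0, 0, 0]])

```text
time: 23.85
ee_pos: [0.5378, 0.151, 0.1945]
eef_rot: [0.989, 0.15, 0.0, 0.0]
ft_force: [0.3, -0.6, -0.6]
width: 0.0218
grip_force: 40.0
```

```bash
python3 back.py 0 0 0
```

```text
23.85 [0.5378 0.151  0.1945] -> [0.5376 0.1512 0.1935] pos [-0.0004 -0.0011  0.0049] rot [ 0.     -0.0001  0.    ] [ 0.2745 -0.6161 -0.5556] [ 0.4104  0.3335 -0.9211  1.6417  0.2738  1.303  -1.8274]
```

Call:
play_rows(claw=[1, 1, 1, 1], delta_pos=[[-0.001, -0.001, 0.004], [0, 0, 0], [0, 0, 0], [0, 0, 0]], delta_rot=[[0, 0, 0], [0, 0, 0], [0, 0, 0], [0, 0, 0]])

```text
time: 24.25
ee_pos: [0.5375, 0.1511, 0.1937]
eef_rot: [0.989, 0.15, 0.0, 0.0]
ft_force: [-0.1, 0.0, -1.3]
width: 0.0215
grip_force: 40.0
```

Call:
play_rows(claw=[1, 1, 1, 1], delta_pos=[[0, 0, 0.002], [0, 0, 0], [0, 0, 0], [0, 0, 0]], delta_rot=[[0, 0, 0], [0, 0, 0], [0, 0, 0], [0, 0, 0]])

```text
time: 24.65
ee_pos: [0.5376, 0.1511, 0.1935]
eef_rot: [0.989, 0.15, 0.0, 0.0]
ft_force: [-1.5, -1.0, 4.0]
width: 0.0219
grip_force: 40.0
```

Seated: the upward force appears at the original grasp height. Releasing.

Call:
play_rows(claw=[0.7, 0.65, 0.5, 0.3, 0, 0, 0, 0], delta_pos=[[0, 0, 0], [0, 0, 0], [0, 0, 0], [0, 0, 0], [0, 0, 0], [0, 0, 0], [0, 0, 0], [0, 0, 0]], delta_rot=[[0, 0, 0], [0, 0, 0], [0, 0, 0], [0, 0, 0], [0, 0, 0], [0, 0, 0], [0, 0, 0], [0, 0, 0]])

```text
time: 25.45
ee_pos: [0.5375, 0.1511, 0.1932]
eef_rot: [0.989, 0.15, 0.0, 0.0]
ft_force: [-0.1, 0.5, 0.8]
width: 0.0707
grip_force: 0.0
```

Call:
play_rows(claw=[0, 0, 0, 0, 0, 0, 0, 0], delta_pos=[[0, 0, 0], [0, 0, 0], [0, 0, 0], [0, 0, -0.03], [0, 0, -0.1], [0, 0, -0.2], [0, 0, -0.2], [0, 0, -0.2]], delta_rot=[[0, 0, 0], [0, 0, 0], [0, 0, 0], [0, 0, 0], [0, 0, 0], [0, 0, 0], [0, 0, 0], [0, 0, 0]])

```text
time: 26.25
ee_pos: [0.5372, 0.1511, 0.3413]
eef_rot: [0.989, 0.15, 0.0, 0.0]
ft_force: [0.7, 0.8, -0.3]
width: 0.0871
grip_force: 0.0
```

Call:
play_rows(claw=[0, 0, 0, 0, 0, 0, 0, 0], delta_pos=[[-0.1, 0, -0.1], [-0.2, 0, 0], [-0.2, 0, 0], [0, 0, 0], [0, 0, 0], [0, 0, 0], [0, 0, 0], [0, 0, 0]], delta_rot=[[0, 0, 0], [0, 0, 0], [0, 0, 0], [0, 0, 0], [0, 0, 0], [0, 0, 0], [0, 0, 0], [0, 0, 0]])

```text
time: 27.05
ee_pos: [0.4424, 0.1218, 0.3587]
eef_rot: [0.989, 0.15, -0.001, -0.001]
ft_force: [0.4, 0.2, 0.3]
width: 0.0869
grip_force: 0.0
```

```bash
python3 - <<'E'
from bench import r
import cv2,numpy as np
im=[]
for n,(x,y) in{"scene":(325,133),"side":(285,130)}.items():
    p=r.camera(n)["pixels"][:,:,::-1][y:y+100,x:x+80].copy();im.append(cv2.resize(p,None,fx=5,fy=5,interpolation=cv2.INTER_CUBIC))
cv2.imwrite("pics/end.png",np.hstack(im))
s=r.read_state();print(s["time"],s["width"],s["ft_force"])
E
```

```text
27.15 0.08692880601750638 [-0.64229008 -0.74722936 -0.38512894]
```

View pics/end.png

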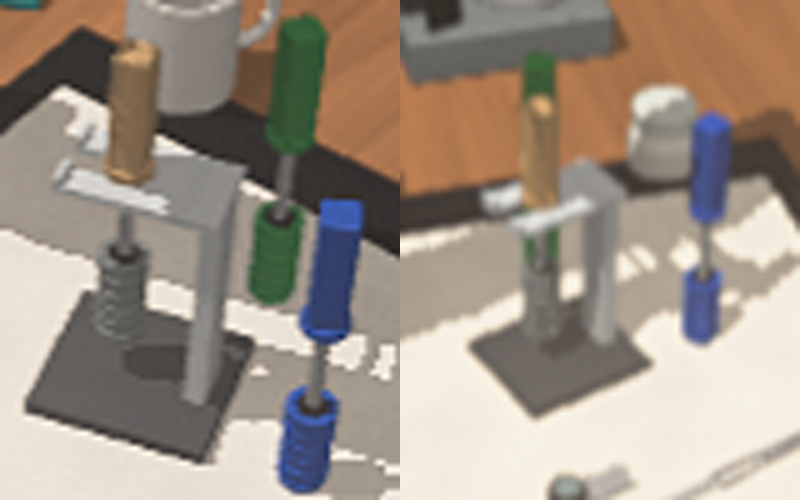

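The brush hangs upright in exactly its first place: handle top at (137,50), head bottom at (117,333). The look-alikes haven't moved.

```bash
python3 -c "from bench import r; print(r.close_job())"
```

```text
the job is handed in; nothing more can be done
None
```

I scrubbed the pot with three full strokes (sieve force about 7, 4.5 and 4.5 N), hung the brush upright in its rack again, let go and handed the job in at about 27 s.

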